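# Shorten the telescoping carton stop by one hole

## Robot

A 6-joint arm with a two-finger parallel gripper is mounted at the origin on a cart in front of the work surface, level with it; the furniture and walls round the work are solid. World frame = base frame: x ahead of the robot, y to its left, z up, the work surface at z = 0. Lengths are in m, angles in rad, forces in N, time in s.
With the tool pointing down it reaches from about 0.275 to 1 m from the base axis. Payload 8.4 kg.
Tool frame: the origin (TCP) lies on the centre line of the jaws, within the pads' length; the fingertips stand 17 mm ahead of it and the grasp point (between the pads) lies 2 mm behind it (bot.tcp_to_tips is the z of the fingertips in the tool frame, in m); z points along the fingers, y is the line along which they close (so a half turn about z gives the same grasp; the last joint's range is limited). The gripper opens to 85 mm and grips with 20 to 120 N. Pads are 22 mm wide; open, the fingers measure 114 mm over their backs; the gripper's body (76 mm by 85 mm) begins 54 mm behind the grasp point. The pads swing forward as they close: fully open they stand 13 mm farther back than shut.
Start: joints at [1.135, 0.353, 1.633, -0, 1.155, -0.002], TCP at [0.263, 0.567, 0.248] pointing down, gripper open.
Joint ranges: [-2.63, 2.63], [-0.92, 2.1], [0.06, 2.66], [-1.3, 4.44], [0, 2.69], [-3.02, 3.02]. Speed limits (rad/s): [2.22, 2.22, 2.79, 3.14, 3.14, 3.14].

## Interface

Orientations are given as a unit quaternion [x, y, z, w].
In Python, from workcell import bot, hand, kinematics, get_obs, vision, hand_in gives the robot as it stands. The module is installed in compiled form; this text tells all that it offers. Calls block until the motion is done:
- bot.reach(position, orientation): joint-space move of the TCP to a pose.
- bot.servo_line(position, ori=None, velocity=0.15): straight line of the TCP; ori=None keeps the orientation; velocity is the mean speed in m/s.
- bot.goto_joints(angles): joint-space move.
- hand.move_gripper(opening, strength=None): finger opening in m; strength is the grip in N (None keeps the last); returns when the fingers have stopped.
- bot.dwell(seconds).
- kinematics.solve_ik(position, orientation): joint angles nearest the present ones, or None.
- get_obs(): the state.
- vision.read_camera(name): name is "scene" or "side" or "wrist"; returns a dict with "frame" (420x560x3 uint8, red, green, blue), "intrinsics" (3x3 intrinsics, pixels), "view" (4x4, takes a point from world to camera coordinates). Camera axes: x right, y down, z forward; pixel columns grow to the right and rows downward; lengths in m; the calibration is good to about 2 mm. The wrist camera is an equidistant fisheye: a pixel r from the principal point sees the ray r / f radians off the axis. A picture is of the moment at which its call begins. There is no depth.
A pose or a line that the arm cannot do raises bot.IKError and nothing moves.
- hand_in(): hands the job in; it is judged then, once.
The state is a dict: "time_s": time; "joint_pos": joint angles; "joint_vel": joint speeds; "joint_efforts": joint torques, N m; "position": TCP position; "orientation": TCP orientation; "wrist_force": force on the tool from outside, world axes, zero at the start; "ft_torque": the same for the moment, N m; "gripper_width": finger opening in m; "grip_force": force on a finger pad.
Only numpy, scipy, OpenCV 4.12 (cv2) and the standard library are available. Lean on these libraries where they do the work, as an engineer would, in place of code of your own. Each camera call takes 0.05 s, during which the arm holds its last target. There are 200 camera calls.

## Task

The carton stop on the bench is one hole too long. Squeeze its two sprung buttons in, slide the outer tube towards the bracket until both buttons snap out through the next pair of holes and the locked tube gently comes up against them, then tug it lightly back the other way against the buttons for a moment to prove that it holds, and let go. Work by feel: do not drive the tube hard against the buttons, and leave the other things on the bench where they are.

Things in the scene. Friction and masses are not known exactly. Their poses are not given: they have to be found in the camera images.
- length_stop: Carton stop's fixed part: dark steel bracket (foot 90 x 110 mm, block from x = -170 to -140, collar to -131 mm, top 88 mm above the bench) bolted down, holding a level 25 mm square steel inner tube. Origin on the bench straight under the two buttons; +x level along the tubes from bracket to free end, +y level across them, z up. The tubes' axis is 60 mm above the bench.
- tube_slide (a joint): Slide of the outer tube, m: 0 at the first pair of holes, where it starts locked; grows towards the bracket (length_stop's -x). Drags with 2 N, 1 to 2 N more while the buttons rub inside. The second pair of 11.4 mm round holes lies 35 to 60 mm along from the first (not gauged: go by feel), a third as far again. Buttons have 1.2 mm play each way in a hole; when out they lock the tube both ways.
- left_travel (a joint): Travel of the sprung button on the +y side, m: 0 fully out (4.5 mm proud of the outer tube), 0.0045 flush, more is deeper. 2 N to start, 4 N flush. It stays put along the inner tube; 9 mm across, conical nose 2.6 mm high. Pressed flush, 5 to 12 N on the tube towards the bracket cams it under the wall; pressed under 3 mm it still locks. It springs out in the next hole if that is uncovered.
- right_travel (a joint): The same for the button on the -y side, opposite. Both can be squeezed between two fingers across the tube (39 mm over both noses, 30 mm over the tube's sides); the fingers then grip the tube too and move on with it, away from the buttons.
- end_plate (a point): Middle of the outer face of the plate on the outer tube's free end (plate 74 wide, 76 mm high; 156 mm from the buttons at the start).
- button_left: Steel left button; origin in the middle of its nose (60 mm above the bench, 19.5 mm from the tubes' axis when out). The force between it and the tube must stay under 13 N.
- button_right: Steel right button; origin in the middle of its nose; the same 13 N limit.
- stop_tube: The aluminium outer tube (30 mm square, 180 mm long, wall 2 mm) with its end plate. Origin on the tube's axis at its first holes (between the buttons at the start), axes as length_stop; it reaches from x = -30 to +150 mm of that. With the buttons out in the second holes, push it up against them, then pull away from the bracket (+x): 5 to 8 N on each button is a light tug.
- jar_18: Full glass jar, 69 mm across and 112 mm high, standing beyond the end plate; origin under its centre. Bystander.
- jar_16: Full glass jar, 69 mm across and 112 mm high, beside the bracket on the stop's -y side. Bystander.
- lid_0: Jar lid, 65 mm across, 16 mm high, lying beside the tube on its -y side. Bystander.
- lid_1: Jar lid, 65 mm across, 16 mm high, lying beside the tube on its +y side. Bystander.
- tape_roll: Roll of brown parcel tape, 66 mm across, 48 mm high, beside the tube on its -y side. Bystander.
- marker_black: Felt marker lying near the front edge of the bench, 130 mm long. Bystander.
- stapler: Hand stapler near the front edge, 137 mm long, 44 mm high. Bystander.

How it is judged:
By the outcome, as a careful person would: the job done as asked, in the order asked, and still so for the second after the job is handed in, with the robot touching nothing.
It also fails if it takes over 48 s, if anything falls off the work surface, if the arm or the gripper's body presses on something with over 40 N, if the wrist force passes 120 N, or if a joint passes its speed limit or range.

## Working session

There is one attempt and no reset: what is moved stays moved. The work goes in short steps, each a Python script; the robot and the scene stay as the last script left them, time stands still between calls to the robot, and variables do not carry over. Pictures are saved under pics/ and viewed, at most 10 in all, crops included, and the job is handed in when it is done.

```bash
mkdir -p pics; python3 - <<'E'
from workcell import bot,hand,kinematics,get_obs,vision
import cv2,numpy as np
np.set_printoptions(precision=4,suppress=True)
o=get_obs();print(o['time_s'],o['position'],o['orientation'],o['gripper_width'],bot.tcp_to_tips)
for n in("scene","side"):
    c=vision.read_camera(n);cv2.imwrite(f'pics/{n}0.png',c['frame'][:,:,::-1]);print(n,c['intrinsics'],c['view'])
E
```

```text
0.0 [0.2625 0.5667 0.2476] [ 0.2152  0.9766 -0.0007 -0.0001] 0.08538308398410158 0.017
scene [[398.7638   0.     274.8858]
 [  0.     398.7638 214.417 ]
 [  0.       0.       1.    ]] [[ 0.4739 -0.8804  0.0184 -0.301 ]
 [-0.6664 -0.3722 -0.6461  0.4157]
 [ 0.5757  0.2939 -0.763   0.7618]
 [ 0.      0.      0.      1.    ]]
side [[519.4613   0.     291.2886]
 [  0.     519.4613 200.8441]
 [  0.       0.       1.    ]] [[-0.9654 -0.2597  0.0249  0.5557]
 [-0.1591  0.5105 -0.845   0.1662]
 [ 0.2067 -0.8197 -0.5342  1.3247]
 [ 0.      0.      0.      1.    ]]
```

View pics/scene0.png

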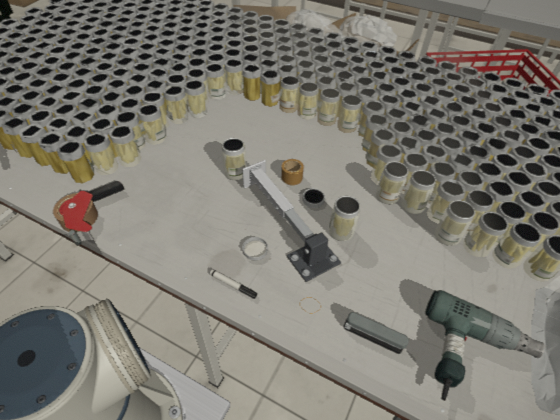

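View pics/side0.png

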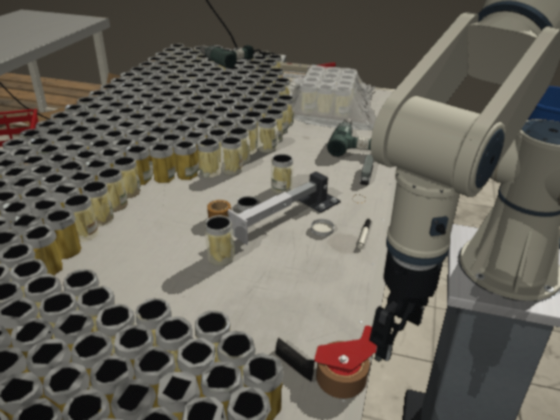

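The scene view shows the bracket at about (314,245), the tube running to the end plate at about (253,172), a jar beyond it at (233,155), and lids at (253,246) and (314,198). I'll cast these points and then look closer with the wrist camera.

```bash
cat > h.py <<'E'
import numpy as np, cv2
from scipy.spatial.transform import Rotation as R
from workcell import bot,hand,kinematics,get_obs,vision
np.set_printoptions(precision=4,suppress=True)
def ray(c,uv):
    K,V=np.array(c['intrinsics']),np.array(c['view'])
    d=(np.array(uv,float)-K[:2,2])/[K[0,0],K[1,1]]
    if c.get('fish'):
        r=np.hypot(*d); d=np.r_[d/max(r,1e-9)*np.sin(r),np.cos(r)]
    else: d=np.r_[d,1]
    return -V[:3,:3].T@V[:3,3], V[:3,:3].T@(d/np.linalg.norm(d))
def plane(c,uv,z):
    o,d=ray(c,uv); return o+d*(z-o[2])/d[2]
def tri(cs,uvs):
    A=np.zeros((3,3));b=np.zeros(3);rs=[ray(c,u) for c,u in zip(cs,uvs)]
    for o,d in rs:
        P=np.eye(3)-np.outer(d,d);A+=P;b+=P@o
    x=np.linalg.solve(A,b)
    return x,[np.linalg.norm(np.cross(x-o,d)) for o,d in rs]
def down(yaw): # tool x at world angle yaw, z down
    return (R.from_euler('z',yaw)*R.from_euler('x',np.pi)).as_quat()
def cam(n,save=None):
    c=vision.read_camera(n); c['fish']=n=='wrist'
    if save: cv2.imwrite(f'pics/{save}.png',c['frame'][:,:,::-1]); np.savez(f'pics/{save}.npz',intrinsics=c['intrinsics'],view=c['view'],fish=c['fish'])
    return c
E
python3 - <<'E'
from h import *
s=cam('scene');d=cam('side')
b=plane(s,(315,237),.088);e=plane(s,(253,167),.098);b2=plane(d,(318,177),.088);e2=plane(d,(237,213),.098)
print(b,e,b2,e2)
u=(e-b)[:2];yaw=np.arctan2(u[1],u[0]);print('yaw',yaw,np.linalg.norm(u))
for n,p in dict(jar18=(233,170),jar16=(344,234),lid1=(253,247),lid0=(314,199),tape=(292,178)).items(): print(n,plane(s,p,0.02))
m=(b+e)/2
for k in range(2):
    print([ (round(y,2),kinematics.solve_ik([m[0],m[1],.3],down(y))) for y in (yaw,yaw+np.pi)])
    break
E
```

```text
[ 0.5445 -0.1569  0.088 ] [0.6743 0.0918 0.098 ] [ 0.5373 -0.1481  0.088 ] [0.691  0.1127 0.098 ]
yaw 1.0897771373938192 0.280560968929347
jar18 [0.7046 0.1816 0.02  ]
jar16 [ 0.6409 -0.2043  0.02  ]
lid1 [ 0.4876 -0.0153  0.02  ]
lid0 [ 0.7163 -0.0823  0.02  ]
tape [0.7615 0.0105 0.02  ]
[(np.float64(1.09), array([-0.0558,  0.2864,  1.6093, -0.    ,  1.2458,  0.4252])), (np.float64(4.23), array([-0.0558,  0.2864,  1.6093,  0.    ,  1.2458, -2.7164]))]
```

```bash
python3 - <<'E'
from h import *
bot.reach([0.60,-0.02,.26],down(1.06)); a=cam('wrist','w0')
print(get_obs()['time_s'])
bot.servo_line([0.64,0.05,.26],velocity=.15);b=cam('wrist','w1')
print(get_obs()['time_s'],a['intrinsics'],a['view'],b['view'],get_obs()['position'])
E
```

```text
2.6583
3.3917 [[325.1923   0.     279.4496]
 [  0.     325.1923 208.5629]
 [  0.       0.       1.    ]] [[ 0.8734 -0.487  -0.0005 -0.5334]
 [-0.4688 -0.8409  0.2703  0.2254]
 [-0.1321 -0.2359 -0.9628  0.4642]
 [ 0.      0.      0.      1.    ]] [[ 0.8731 -0.4876 -0.0008 -0.534 ]
 [-0.4691 -0.8405  0.2712  0.302 ]
 [-0.133  -0.2364 -0.9625  0.486 ]
 [ 0.      0.      0.      1.    ]] [0.6395 0.0495 0.2598]
```

View pics/w0.png

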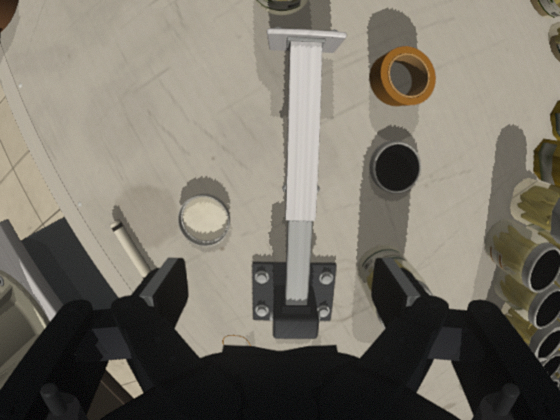

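View pics/w1.png

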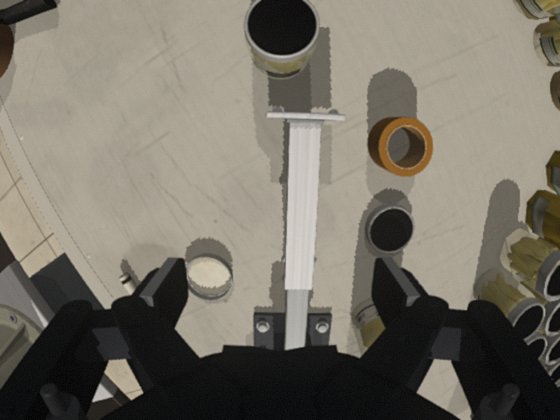

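w0 shows the outer tube end at about (286..314,220), the end plate at (268..346,38), and button specks near (286,187) and (320,188). In w1 the tube end is at (285..313,290) and the plate at (266..345,116). I'll enlarge these parts.

```bash
python3 - <<'E'
import cv2,numpy as np
a=cv2.imread('pics/w0.png');b=cv2.imread('pics/w1.png')
f=lambda i,x,y,w,h,k:cv2.resize(i[y:y+h,x:x+w],None,fx=k,fy=k,interpolation=cv2.INTER_CUBIC)
A=np.hstack([f(a,265,160,80,75,5),f(b,265,230,80,75,5)])
B=np.hstack([f(a,260,15,100,55,4),f(b,260,98,100,55,4)])
cv2.imwrite('pics/crop.png',np.vstack([A,B]));print(A.shape,B.shape)
E
```

```text
(375, 800, 3) (220, 800, 3)
```

View pics/crop.png

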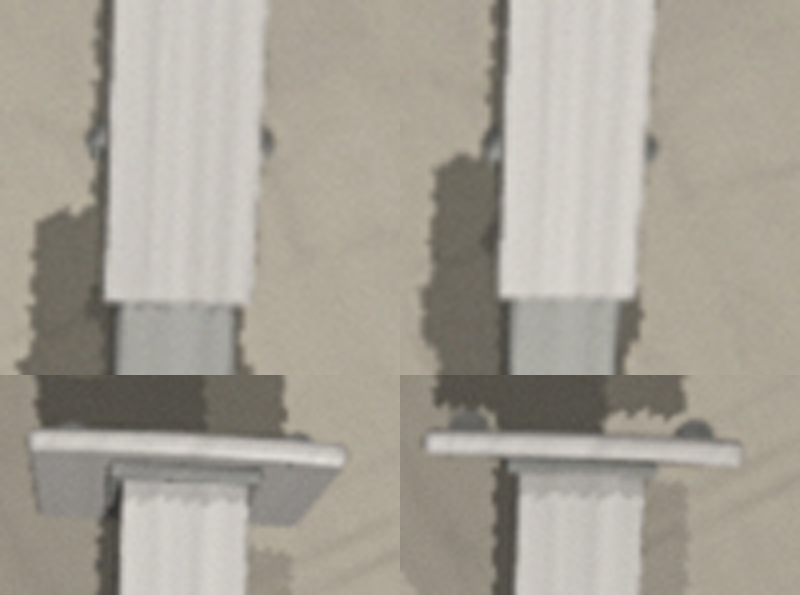

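The crop shows the buttons at w0 (283.8,188.2)/(318.0,188.0) and w1 (282.8,258.2)/(314.6,259.2). It also shows the tube-end corners and the top corners of the plate, so I can triangulate all of them.

```bash
python3 - <<'E'
from h import *
L=lambda n:{k:v for k,v in np.load(f'pics/{n}.npz').items()}
a,b=L('w0'),L('w1')
P={}
for n,u,v in [('bl',(283.8,188.2),(282.8,258.2)),('br',(318,188),(314.6,259.2)),('el',(285.6,219.6),(284.6,289)),('er',(314.6,220.2),(311.6,289)),('pl',(267.1,29.1),(266.4,112.4)),('pr',(345.9,32.9),(345.1,114.9))]:
    P[n],r=tri([a,b],[u,v]); print(n,P[n],np.max(r))
    zz=.06 if n[0]=='b' else .075 if n[0]=='e' else .098
    print('   plane',plane(a,u,zz),plane(b,v,zz))
    P[n]=(plane(a,u,zz)+plane(b,v,zz))/2
m=lambda k:(P[k+'l']+P[k+'r'])/2
B,E,Q=m('b'),m('e'),m('p')
for n,x,y in(('e-b',E,B),('p-b',Q,B),('p-e',Q,E)):
    d=(y-x if n=='e-b' else x-y)[:2];print(n,np.linalg.norm(d),np.arctan2(d[1],d[0]))
for k in 'bep': d=(P[k+'l']-P[k+'r'])[:2];print(k,np.linalg.norm(d),np.arctan2(d[1],d[0])-np.pi/2)
print(B,E,Q)
for n,p in dict(tape=(403,76),lid0=(396,167),lid1=(205,220)).items(): print(n,plane(a,p,.016 if 'l' in n else .048))
print('jar18',plane(b,(282,27),.112))
print(get_obs()['orientation'],R.from_quat(get_obs()['orientation']).as_matrix())
E
```

```text
bl [ 0.602  -0.0249  0.0545] 9.898690910037111e-06
   plane [ 0.6025 -0.0238  0.06  ] [ 0.6032 -0.0227  0.06  ]
br [ 0.6334 -0.0402  0.0618] 5.576046471190684e-05
   plane [ 0.6334 -0.0407  0.06  ] [ 0.6331 -0.041   0.06  ]
el [ 0.5901 -0.0499  0.0754] 0.00012868703173493542
   plane [ 0.5899 -0.0499  0.075 ] [ 0.5901 -0.0502  0.075 ]
er [ 0.6153 -0.0653  0.074 ] 0.00028854118301328596
   plane [ 0.6151 -0.0648  0.075 ] [ 0.6158 -0.0648  0.075 ]
pl [0.6648 0.1199 0.0845] 0.00016019962948411032
   plane [0.6633 0.1164 0.098 ] [0.6653 0.1193 0.098 ]
pr [0.728  0.0833 0.0833] 1.1412230925495741e-05
   plane [0.7234 0.0812 0.098 ] [0.7253 0.0845 0.098 ]
e-b 0.029640910711391445 1.0273355447410857
p-b 0.15278703275632366 1.0482693730185906
p-e 0.1824225041476966 1.044868182933321
b 0.03511128138298512 1.045854783323216
e 0.029392066808866392 1.0451103874647694
p 0.06949835828692755 1.042992277859006
[ 0.6181 -0.0321  0.06  ] [ 0.6027 -0.0574  0.075 ] [0.6943 0.1003 0.098 ]
tape [0.7735 0.0207 0.048 ]
lid0 [ 0.729  -0.0741  0.016 ]
lid1 [ 0.496  -0.0199  0.016 ]
jar18 [0.713 0.177 0.112]
[ 0.8628  0.5056 -0.0004  0.    ] [[ 0.4888  0.8724 -0.0007]
 [ 0.8724 -0.4888 -0.0004]
 [-0.0007 -0.0004 -1.    ]]
```

Triangulation agrees with the text: plate 73 mm wide (top at z≈84 mm), buttons 155 mm from the plate, tube end 30 mm from the buttons, yaw ≈1.043. Next I'll go down over the buttons, measure the force baseline and squeeze.

```bash
cat >> h.py <<'E'
YAW=1.043; U=np.array([np.cos(YAW),np.sin(YAW),0]); N=np.array([-U[1],U[0],0]); B=np.array([.6181,-.0321,.058])
F0f='pics/f0.npy'
def fs():
    o=get_obs(); f=np.array(o['wrist_force'])
    try: f=f-np.load(F0f)
    except OSError: pass
    return np.array([f@U,f@N,f[2]])
def st(t=''):
    o=get_obs(); d=np.array(o['position'])-B
    print(t,'t%.2f'%o['time_s'],'x,y,z mm',np.round(1e3*np.array([d@U,d@N,d[2]]),2),'F',fs().round(2),'w %.4f g %.1f'%(o['gripper_width'],o['grip_force']))
E
python3 - <<'E'
from h import *
q=down(YAW)
bot.reach(B+[0,0,.09],q); st('above')
bot.servo_line(B,q,velocity=.12); st('down')
hand.move_gripper(.046,20); bot.dwell(.2); st('pre')
np.save(F0f,np.array(get_obs()['wrist_force'])); print(np.load(F0f))
cam('wrist','w2')
hand.move_gripper(.0,20); st('closed')
E
```

```text
above t4.01 x,y,z mm [ 0.18 -0.78 91.02] F [ 0.16 -0.68  0.11] w 0.0856 g 0.0
down t4.91 x,y,z mm [ 0.46 -0.52  0.76] F [ 0.37  0.08 -0.4 ] w 0.0851 g 0.0
pre t5.58 x,y,z mm [-0.04  0.01 -0.02] F [-0.34  0.36 -0.56] w 0.0463 g 0.0
[-0.4777 -0.1093 -0.5626]
closed t5.91 x,y,z mm [-0.03  0.54  0.1 ] F [0.5  3.43 5.08] w 0.0297 g 24.4
```

View pics/w2.png

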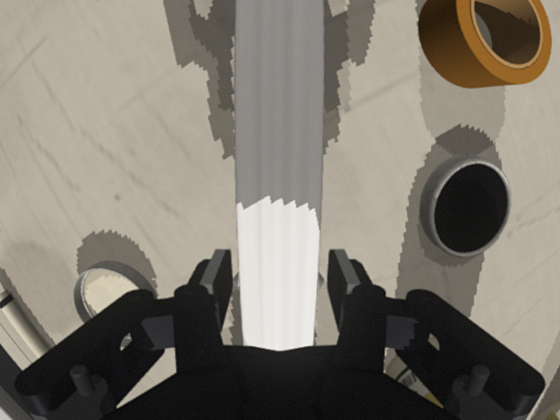

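The picture shows both buttons at about (238,283) and (320,283), between the pads. The gripper closed to 29.7 mm, so they are squeezed flush. I'll now move in small steps, reading the force.

```bash
python3 - <<'E'
from h import *
q=down(YAW)
st('0')
for i in range(1,11):
    bot.servo_line(B-U*.0005*i,q,velocity=.02); st(i)
    if fs()[0]>15: print('stop');break
E
```

```text
0 t5.91 x,y,z mm [-0.03  0.54  0.1 ] F [0.5  3.43 5.08] w 0.0297 g 24.4
1 t6.16 x,y,z mm [-0.21  0.56  0.08] F [2.23 4.6  5.59] w 0.0294 g 24.4
2 t6.41 x,y,z mm [-0.45  0.54  0.11] F [3.53 5.07 5.21] w 0.0297 g 24.4
3 t6.66 x,y,z mm [-0.86  0.54  0.1 ] F [5.47 4.1  4.92] w 0.0295 g 24.3
4 t6.91 x,y,z mm [-1.28  0.55  0.11] F [4.66 4.88 4.46] w 0.0297 g 24.3
5 t7.16 x,y,z mm [-1.78  0.53  0.11] F [4.43 5.7  5.22] w 0.0296 g 24.3
6 t7.41 x,y,z mm [-2.23  0.53  0.11] F [5.3  4.6  4.27] w 0.0301 g 24.2
7 t7.66 x,y,z mm [-2.65  0.52  0.11] F [5.35 6.08 5.48] w 0.0294 g 24.0
8 t7.91 x,y,z mm [-3.    0.55  0.11] F [6.39 5.   4.17] w 0.0295 g 23.8
9 t8.16 x,y,z mm [-3.37  0.51  0.12] F [6.51 5.18 4.13] w 0.0295 g 23.5
10 t8.41 x,y,z mm [-3.71  0.52  0.13] F [7.67 5.79 3.54] w 0.0295 g 23.3
```

```bash
python3 - <<'E'
from h import *
q=down(YAW); B2=B+N*.0005
c=.005
while c<.016:
    c+=.0005 if c<.009 else .001
    bot.servo_line(B2-U*c,q,velocity=.02); st('%.1f'%(1e3*c))
    if fs()[0]>17: print('stop');break
E
```

```text
5.5 t8.66 x,y,z mm [-3.99  0.56  0.15] F [8.57 2.03 1.49] w 0.0298 g 23.0
6.0 t8.91 x,y,z mm [-4.49  0.57  0.13] F [8.29 3.22 1.81] w 0.0294 g 23.0
6.5 t9.16 x,y,z mm [-4.95  0.55  0.14] F [9.7  3.42 2.52] w 0.0301 g 23.0
7.0 t9.41 x,y,z mm [-6.6   0.58  0.13] F [2.58 2.42 4.39] w 0.0298 g 23.4
7.5 t9.66 x,y,z mm [-7.52  0.57  0.12] F [3.43 4.09 6.73] w 0.0298 g 23.5
8.0 t9.91 x,y,z mm [-8.1   0.58  0.1 ] F [3.34 4.16 5.72] w 0.0293 g 23.6
8.5 t10.16 x,y,z mm [-8.61  0.59  0.11] F [2.09 3.59 5.87] w 0.0298 g 23.5
9.0 t10.41 x,y,z mm [-9.09  0.57  0.11] F [2.19 3.   6.24] w 0.0296 g 23.5
10.0 t10.66 x,y,z mm [-10.19   0.6    0.11] F [1.62 3.71 6.05] w 0.0295 g 23.6
11.0 t10.91 x,y,z mm [-11.2    0.56   0.13] F [2.44 3.76 6.02] w 0.0297 g 23.6
12.0 t11.16 x,y,z mm [-12.22   0.58   0.11] F [2.08 3.69 5.73] w 0.0301 g 23.6
13.0 t11.41 x,y,z mm [-13.25   0.59   0.09] F [1.68 3.73 5.83] w 0.0296 g 23.6
14.0 t11.66 x,y,z mm [-14.22   0.61   0.11] F [1.77 3.09 6.52] w 0.0299 g 23.6
15.0 t11.91 x,y,z mm [-15.23   0.56   0.13] F [3.05 4.17 6.39] w 0.0295 g 23.6
16.0 t12.16 x,y,z mm [-16.23   0.61   0.12] F [1.47 3.78 6.39] w 0.0299 g 23.6
```

Buttons cammed under at about 9.7 N and the tube now runs with 2–3 N of drag. I'll go quickly to 31 mm, which is short of the next holes, then feel in 1 mm steps.

```bash
python3 - <<'E'
from h import *
q=down(YAW); B2=B+N*.0005
bot.servo_line(B2-U*.031,q,velocity=.025); st('31')
c=.031
while c<.064:
    c+=.001 if fs()[0]<4.2 else .0005
    bot.servo_line(B2-U*c,q,velocity=.02); st('%.1f'%(1e3*c))
    if fs()[0]>7: print('stop');break
cam('wrist','w3')
E
```

```text
31 t12.91 x,y,z mm [-31.39   0.69   0.09] F [1.26 4.   6.09] w 0.0299 g 23.6
32.0 t13.16 x,y,z mm [-32.3    0.65   0.1 ] F [1.22 3.99 6.38] w 0.0298 g 23.6
33.0 t13.41 x,y,z mm [-33.26   0.69   0.1 ] F [1.52 4.81 6.38] w 0.0297 g 23.6
34.0 t13.66 x,y,z mm [-34.27   0.71   0.1 ] F [1.77 4.11 6.42] w 0.0296 g 23.6
35.0 t13.91 x,y,z mm [-35.28   0.69   0.11] F [1.56 4.44 6.45] w 0.0294 g 23.6
36.0 t14.16 x,y,z mm [-36.26   0.69   0.09] F [2.1  4.02 6.37] w 0.0299 g 23.6
37.0 t14.41 x,y,z mm [-37.27   0.71   0.1 ] F [2.17 3.81 7.12] w 0.0297 g 23.6
38.0 t14.66 x,y,z mm [-38.27   0.73   0.09] F [2.94 3.71 6.37] w 0.0298 g 23.6
39.0 t14.91 x,y,z mm [-39.3    0.69   0.11] F [1.59 4.   6.29] w 0.0295 g 23.6
40.0 t15.16 x,y,z mm [-40.32   0.73   0.08] F [1.86 3.47 6.4 ] w 0.0297 g 23.6
41.0 t15.41 x,y,z mm [-42.07   0.75   0.08] F [-2.88  3.89  7.48] w 0.0300 g 23.9
42.0 t15.66 x,y,z mm [-43.23   0.75   0.09] F [-3.73  3.12  8.18] w 0.0301 g 23.9
43.0 t15.91 x,y,z mm [-44.34   0.76   0.08] F [-4.01  4.14  8.87] w 0.0298 g 23.9
44.0 t16.16 x,y,z mm [-44.84   0.76   0.08] F [-1.52  3.56  8.16] w 0.0300 g 23.8
45.0 t16.41 x,y,z mm [-45.52   0.75   0.1 ] F [0.99 3.81 6.58] w 0.0293 g 23.7
46.0 t16.66 x,y,z mm [-46.41   0.78   0.08] F [0.81 3.31 7.25] w 0.0304 g 23.7
47.0 t16.91 x,y,z mm [-47.38   0.75   0.09] F [1.26 3.26 7.31] w 0.0299 g 23.7
48.0 t17.16 x,y,z mm [-47.77   0.74   0.1 ] F [5.19 4.04 6.34] w 0.0298 g 23.5
48.5 t17.41 x,y,z mm [-47.84   0.75   0.1 ] F [8.08 5.07 4.94] w 0.0295 g 23.4
stop
```

View pics/w3.png

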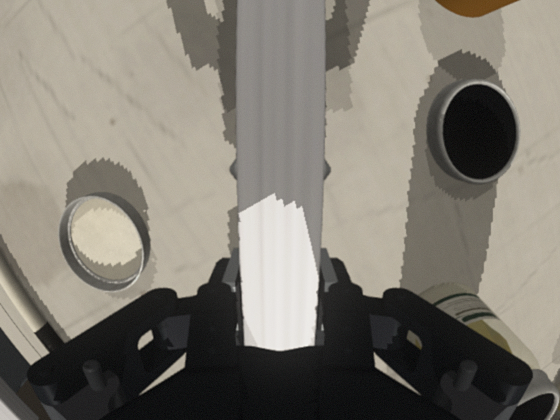

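The picture shows both buttons out through the holes at about (234,170) and (326,170), with about 8 N against them and the tube no longer moving. Next is the light tug back, aiming for about 14–15 N total, or about 6 N per button after drag.

```bash
python3 - <<'E'
from h import *
q=down(YAW); B2=B+N*.0005
c=.0485
def F(): return np.mean([fs()[0] for _ in range(3)])
while c>.041:
    f=F(); c-=.001 if f>2 else .0005 if f>-10 else .00025
    bot.servo_line(B2-U*c,q,velocity=.02); st('%.2f'%(1e3*c))
    if F()<-13.6: print('tug');break
for _ in range(4): bot.dwell(.2); st('hold')
print(c)
E
```

```text
47.50 t17.71 x,y,z mm [-47.48   0.77   0.08] F [3.55 4.88 6.32] w 0.0297 g 23.6
46.50 t17.96 x,y,z mm [-46.94   0.76   0.09] F [1.77 4.21 7.02] w 0.0296 g 23.7
46.00 t18.21 x,y,z mm [-46.65   0.77   0.08] F [0.4  3.9  6.88] w 0.0299 g 23.8
45.50 t18.46 x,y,z mm [-46.27   0.76   0.07] F [-1.3   4.45  7.62] w 0.0296 g 23.8
45.00 t18.71 x,y,z mm [-45.8    0.77   0.06] F [-0.53  4.4   6.64] w 0.0297 g 23.8
44.50 t18.96 x,y,z mm [-45.3    0.78   0.08] F [-1.53  4.47  8.25] w 0.0295 g 23.8
44.00 t19.21 x,y,z mm [-44.81   0.74   0.1 ] F [-0.54  3.45  7.46] w 0.0298 g 23.8
43.50 t19.46 x,y,z mm [-44.52   0.76   0.1 ] F [-3.49  3.63  8.57] w 0.0299 g 23.8
43.00 t19.71 x,y,z mm [-44.39   0.75   0.09] F [-5.17  3.6   8.27] w 0.0293 g 23.9
42.50 t19.96 x,y,z mm [-44.28   0.77   0.08] F [-6.04  2.7   8.29] w 0.0301 g 24.0
42.00 t20.21 x,y,z mm [-44.15   0.74   0.1 ] F [-9.32  3.62 10.15] w 0.0297 g 24.1
41.50 t20.46 x,y,z mm [-44.07   0.77   0.05] F [-11.8    2.35  10.56] w 0.0297 g 24.2
41.25 t20.71 x,y,z mm [-44.06   0.76   0.06] F [-12.88   1.51  10.01] w 0.0294 g 24.2
41.00 t20.96 x,y,z mm [-44.01   0.78   0.05] F [-14.38   2.11  11.23] w 0.0298 g 24.2
tug
hold t21.16 x,y,z mm [-44.     0.81   0.07] F [-14.73   2.64  11.45] w 0.0294 g 24.2
hold t21.36 x,y,z mm [-43.98   0.77   0.06] F [-14.72   1.66  10.93] w 0.0298 g 24.2
hold t21.56 x,y,z mm [-44.01   0.76   0.07] F [-13.35   2.51  10.71] w 0.0296 g 24.2
hold t21.76 x,y,z mm [-44.     0.79   0.05] F [-14.16   2.4   11.06] w 0.0295 g 24.2
0.040999999999999995
```

The tug held at about 14.3 N (about 6 N per button) for 0.8 s without moving. I'll ease off, let go, retreat upward and check.

```bash
python3 - <<'E'
from h import *
q=down(YAW); B2=B+N*.0005
for c in (.0425,.0439): bot.servo_line(B2-U*c,q,velocity=.02); st(c)
hand.move_gripper(.07,20); st('open')
bot.servo_line(B2-U*.0445+[0,0,.13],q,velocity=.1); st('up')
bot.servo_line(B2-U*.03+[0,0,.2],q,velocity=.15); bot.dwell(.3)
cam('wrist','w4')
a=cv2.imread('pics/w4.png');cv2.imwrite('pics/w4c.png',cv2.resize(a[0:300,180:400],None,fx=2,fy=2,interpolation=cv2.INTER_CUBIC));st()
E
```

```text
0.0425 t22.01 x,y,z mm [-44.37   0.77   0.07] F [-8.04  3.98  9.15] w 0.0296 g 24.0
0.0439 t22.26 x,y,z mm [-44.88   0.77   0.07] F [-2.36  3.52  8.19] w 0.0299 g 23.8
open t22.73 x,y,z mm [-43.91   0.42  -0.11] F [ 0.25 -0.67 -0.7 ] w 0.0699 g 0.0
up t24.18 x,y,z mm [-44.65   0.9  129.26] F [-0.32 -0.51 -0.24] w 0.0699 g 0.0
 t25.15 x,y,z mm [-30.22   0.71 199.35] F [ 0.71 -0.23  0.2 ] w 0.0698 g 0.0
```

View pics/w4c.png

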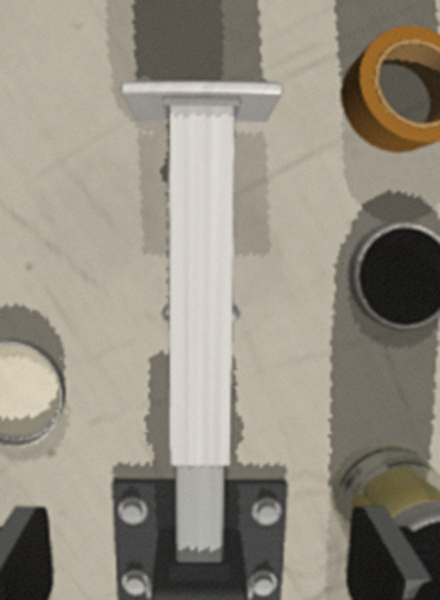

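The close view shows both buttons out, at about (166,312) and (236,313). The tube has shifted towards the bracket, the plate is at (202,88), and the lids, tape and jar are undisturbed.

```bash
python3 -c "
from workcell import hand_in
print(hand_in())"
```

```text
the job is handed in; nothing more can be done
None
```

The carton stop is now one hole shorter: both buttons are out through the second pair of holes, a light tug back (about 6 N per button) held for 0.8 s, and I let go and handed the job in at about 25 s.

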